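Plug the contact comb into the tester and clamp it

TASK

Take the contact comb out of its rack and plug it into the tester's terminal strip, every blade in its own slot, feeling gently for the slots and pressing it fully home without forcing it. Then swing the red-handled clamp right round over the comb to its stop, and let go. Leave the other things on the bench where they are.

Things in the scene. Friction and masses are not known exactly. Their poses are not given: they have to be found in the camera images.
- comb_grip (a point): Contact comb: black bar 92 mm long (along y), 26 wide (x), 14 high, a yellow grip fin on top, five brass blades below; about 0.15 kg, alike either way round. This point: middle of the fin, z up. Fin 12 mm thick (x), 38 long (y), 36 high: top 18 mm above this point, foot (bar's top) 18 mm below; bar's underside 32 mm below, blade tips 48 mm below. It starts level in the rack.
- comb: The same comb; origin 48 mm under the fin's middle, level with the blade tips, z up. Blades at y = -28, -14, 0, 14 and 28 mm, 4 mm thick (y), 9 mm wide (x), 16 mm long below the bar.
- rack: Wooden parking rack fixed to the bench, 46 mm (x) by 118 mm (y), origin at the middle of its foot, z up. The comb's bar rests on its two long rails (tops at 24 mm) with the blades hanging free between; end blocks reach up to 32 mm. The comb lifts straight out.
- tester: Tester's fixture plate, fixed to the bench: blue, 170 mm (x) by 240 mm (y), 12 mm thick, origin at the middle of its underside, z up. It carries the white terminal strip with five slots and the red-handled swing clamp. Strip and blades are harmed if pressed together with more than 30 N.
- row (a point): Nominal middle of the slot row, on the strip's flat top, 46 mm above the bench; axes as the tester. Strip 42 mm (x) by 96 (y), 5 slots 14 mm apart along y, each 6 mm (y) by 15 (x), edges sharp. The true middle slot is off this point by up to 9 mm either way along y (not across), to be seen or felt. Sideways the strip is firm; pressed down it gives 1 mm per 4 N (after 4 N, at most 6 mm) and springs back.
- contacts_top (a point): Middle of the sprung contacts before use, 6 mm under the slots' mouths (nominal, as the row). Blades drop freely to here, then push the contacts down against a steady 7 N or so; they stay down where pushed. Fully home, 16 mm deep, the bar lies flat on the strip, its top 60 mm above the bench.
- latch (a joint): Swing clamp's angle, rad: 0 wide open (arm along the tester's +y), growing counter-clockwise seen from above; 1.57 closed against its stop (arm along the tester's -x, across the +y end of the comb's bar). About 2 N at the handle turns it; it stays where left. Arm 12 mm wide, underside 63.5 mm above the bench: it clears a comb that is fully home and strikes one that is not.
- latch_handle (a point): Middle of the clamp's red upright handle, 92 mm above the bench: a round post 16 mm thick, 45 mm high, 78 mm from the pivot axis; moves with the clamp. It can be pushed or pinched from above and turns in the fingers.
- latch_pivot (a point): Axis of the swing clamp, at its arm's underside: a vertical steel post at x = 45, y = 37 mm on the tester.
- spool: Bystander: copper wire spool, 56 mm wide, 50 mm high; origin at its underside. To be left alone.
- weight: Bystander: brass calibration weight, 34 mm wide, 52 mm high; origin at its underside. To be left alone.
- screwdriver: Bystander: screwdriver lying flat; origin at its underside. To be left alone.
- tape: Bystander: blue ring of tape lying flat, 90 mm wide, 22 mm high; origin at its underside. To be left alone.
- jar: Bystander: amber jar, 60 mm wide, 75 mm high; origin at its underside. To be left alone.
- pot: Bystander: wooden pen pot, 84 mm wide, 75 mm high; origin at its underside. To be left alone.
- block: Bystander: aluminium block 50 x 80 x 30 mm; origin at its underside. To be left alone.
Things that resemble listed ones, but are neither listed nor needed, are in the scene too. Of the things like the comb, leave any that is green, orange or turquoise; of the rest the smaller one is meant.

How it is judged:
By the outcome, as a careful person would: the job done as asked, in the order asked, and still so for the second after the job is handed in, with the robot touching nothing.
It also fails if it takes over 69 s, if anything falls off the work surface, if the arm or the gripper's body presses on something with over 40 N, if the wrist force passes 120 N, or if a joint passes its speed limit or range.

ROBOT

A 7-joint arm with a two-finger parallel gripper is mounted at the origin on the work surface. World frame = base frame: x ahead of the robot, y to its left, z up, the work surface at z = 0. Lengths are in m, angles in rad, forces in N, time in s.
With the tool pointing down it reaches from about 0.425 to 0.925 m from the base axis. Payload 6.8 kg.
Tool frame: the origin (TCP) lies at the very end of the fingers, on their centre line; the grasp point (between the pads) lies 19 mm behind it; z points along the fingers, y is the line along which they close (so a half turn about z gives the same grasp; the last joint's range is limited). The gripper opens to 85 mm and grips with 20 to 120 N. Pads are 22 mm wide; open, the fingers measure 114 mm over their backs; the gripper's body (76 mm by 85 mm) begins 54 mm behind the grasp point. The pads swing forward as they close: fully open they stand 13 mm farther back than shut.
Start: joints at [-1.283, 0.477, 0.022, 1.555, -0.011, 1.109, -0.083], TCP at [0.26, 0.623, 0.231] pointing down, gripper open.
Joint ranges: [-2.96, 2.96], [-0.34, 2.1], [-1.41, 1.46], [0.24, 2.44], [-1.37, 4.51], [0.17, 1.92], [-2.96, 2.96]. Speed limits (rad/s): [2.39, 2.39, 3.14, 3.14, 3.14, 3.14, 3.14].

INTERFACE

Orientations are given as a rotation vector (axis times angle).
In Python, from bench import get_obs, viewer, r gives the robot as it stands. The module is installed in compiled form; this text tells all that it offers.
- The arm moves only by the tool play_rows, never from a script. Its argument "commands" is a list that holds one entry, the list of rows, each a list of 5 numbers: the gripper's target within -1 to 1 (shut at 1, half-way at 0, fully open at -1), then the shift along the tool's x, y, z scaled (see below), then the turn about the tool's z scaled (see below). A call has 1 to 12 rows; each row is the pose to reach, as a shift and turn from the pose commanded when the call began, along the tool's axes at that moment; what a row does not reach only later rows make up. The controller multiplies each number of a shift by 0.2 m and each number of a turn by pi/2 rad. A row lasts 1/12 s, in which the tool goes at most 41.7 mm and 7.16 degrees, less where a joint would pass 70% of its speed; a pose out of reach is approached as far as the arm can. A call with a number of a shift or a turn outside -1 to 1 is refused whole. A call with a gripper value outside its range is refused whole. The fingers move at their own pace and stop on an object; "grip_force" is the grip in N (left out, the last holds). Time passes only in rows, so rows that repeat a pose let the fingers close. It gives the time, the measured TCP pose, the force, the opening and the grip force at its end, in the units of the state.
- get_obs(): the state, without advancing time (a new reading comes with each control period).
- viewer.grab_frame(name): name is "scene" or "top" or "wrist"; returns a dict with "pixels" (384x512x3 uint8, red, green, blue), "fovy" (degrees; the focal length in pixels is half the picture's height over the tangent of half this angle, whatever the lens; pixels are square), "cx", "cy" (the principal point, pixels), "world_to_cam" (4x4, takes a point from world to camera coordinates); the wrist camera has in their place "hand_eye" (4x4, takes a point from camera to tool coordinates, whose origin is the TCP and whose axes are the flange's). Camera axes: x right, y up, looking along -z (the intrinsics and any distortion apply to the point x, -y, -z); pixel columns grow to the right and rows downward; lengths in m; the calibration is good to about 2 mm. A picture is of the moment at which its call begins: read the wrist's pose just before it. There is no depth.
- r.hand_in(): hands the job in; it is judged then, once.
Trained networks look in a picture, given as the dict that the camera call returned (one of the last four; its "shot" number tells which), for a name from the list of things; names that differ only in an ending like _2 or _b are one class to them, and where a whole thing is asked for, a point or a joint stands for the part that bears it (a point fixed in the world has none). Each returns a list of dicts, best first, with "score" (0 to 1); they miss things now and then, are a little off and sometimes report something else, mostly with a low value. They report only what shows in the picture. A call takes as long as a camera call. They do not tell look-alikes from the thing itself.
- viewer.trace(picture, thing): "pixels" (384x512 bool, what is visible of it) and "rect" ([left, top, right, bottom] in pixels, round what is visible of it).
The state is a dict: "clock": time; "joints": joint angles; "qvel": joint speeds; "tau": joint torques, N m; "tcp_pos": TCP position; "orientation": TCP orientation; "contact_force": force on the tool from outside, world axes, zero at the start; "moment": the same for the moment, N m; "grip_width": finger opening in m; "gripper_force": force on a finger pad.
Only numpy, scipy, OpenCV 4.12 (cv2) and the standard library are available. Lean on these libraries where they do the work, as an engineer would, in place of code of your own. Each camera call takes 0.05 s, during which the arm holds its last target. There are 200 camera calls.

## Working session

There is one attempt and no reset: what is moved stays moved. The work goes in short steps, Python scripts to look and compute and a tool call to move; the robot and the scene stay as the last step left them, time stands still between calls to the robot, and variables do not carry over. Pictures are saved under pics/ and viewed, at most 10 in all, crops included, and the job is handed in when it is done.

Besides the shell and the picture viewer there is one more tool, called by a JSON object that holds its "op" and its "data". play_rows: Moves the arm, as the interface text tells. Shifts and turns lie within -1 to 1; 1 stands for 0.2 m of shift or pi/2 rad of turn. Its arguments: {"type":"object","properties":{"commands":{"type":"array","items":{"type":"array","items":{"type":"array","items":{"type":"number","minimum":-1,"maximum":1}}}},"grip_force":{"type":"number"}},"required":["commands"]}

```bash
mkdir -p pics; cat > h.py <<'E'
import numpy as np, cv2
from bench import get_obs, viewer, r
from scipy.spatial.transform import Rotation as R
def K(f):
    h=f["pixels"].shape[0]; fl=h/2/np.tan(np.radians(f["fovy"])/2); return fl,f["cx"],f["cy"]
def W2C(f,obs=None):
    if "world_to_cam" in f: return np.array(f["world_to_cam"])
    T=np.eye(4);T[:3,:3]=R.from_rotvec(obs["orientation"]).as_matrix();T[:3,3]=obs["tcp_pos"]
    return np.linalg.inv(T@np.array(f["hand_eye"]))
def proj(f,P,obs=None):
    P=np.atleast_2d(P);M=W2C(f,obs);c=P@M[:3,:3].T+M[:3,3];fl,cx,cy=K(f)
    return np.c_[cx+fl*c[:,0]/-c[:,2],cy-fl*c[:,1]/-c[:,2]]
def back(f,uv,z,obs=None):
    uv=np.atleast_2d(np.array(uv,float));C=np.linalg.inv(W2C(f,obs));fl,cx,cy=K(f)
    d=np.c_[(uv[:,0]-cx)/fl,-(uv[:,1]-cy)/fl,-np.ones(len(uv))]@C[:3,:3].T
    o=C[:3,3];return o+d*((z-o[2])/d[:,2])[:,None]
def save(name,img,scale=1):
    cv2.imwrite("pics/"+name,cv2.resize(img[:,:,::-1],None,fx=scale,fy=scale,interpolation=cv2.INTER_CUBIC))
E
python3 - <<'E'
from h import *
o=get_obs();print({k:np.round(v,3) for k,v in o.items()})
fs={}
for n in ("top","scene","wrist"):
    f=fs[n]=viewer.grab_frame(n);print(n,[(k,(np.round(v,3).tolist() if not isinstance(v,str) else v)) for k,v in f.items() if k!="pixels"])
    for t in ("comb","rack","tester","latch_handle","spool","weight","screwdriver","tape","jar","pot","block"):
        for d in viewer.trace(f,t)[:4]:
            print(n,t,round(d["score"],2),np.round(d["rect"]), d["pixels"].sum())
a=np.hstack([fs["top"]["pixels"],fs["scene"]["pixels"]])
save("a_top.png",fs["top"]["pixels"],1.55);save("a_scene.png",fs["scene"]["pixels"],1.55)
E
```

```text
{'clock': np.float64(0.0), 'joints': array([-1.283,  0.478,  0.022,  1.556, -0.012,  1.109, -0.083]), 'qvel': array([-0.001,  0.   ,  0.   , -0.003,  0.001, -0.002,  0.   ]), 'tau': array([ 0.0000e+00, -5.9645e+01,  1.6080e+00, -2.8118e+01,  1.3000e-02,
        9.0000e-03,  0.0000e+00]), 'tcp_pos': array([0.26 , 0.622, 0.23 ]), 'orientation': array([-6.18e-01, -3.08e+00,  3.00e-03]), 'contact_force': array([0.992, 0.623, 0.318]), 'moment': array([0.06 , 0.017, 0.021]), 'gripper_force': np.float64(0.0), 'grip_width': np.float64(0.085)}
top [('fovy', 56.955), ('cx', 256.965), ('cy', 192.374), ('world_to_cam', [[0.004, -1.0, -0.008, -0.017], [0.986, 0.002, 0.169, -0.555], [-0.169, -0.009, 0.986, -1.2], [0.0, 0.0, 0.0, 1.0]]), ('shot', 1)]
top comb 0.81 [293. 237. 312. 271.] 363
top comb 0.75 [305. 204. 333. 220.] 189
top comb 0.69 [380. 233. 392. 259.] 239
top comb 0.67 [365. 142. 391. 173.] 326
top rack 0.59 [295. 198. 333. 224.] 183
top tester 0.72 [178. 183. 251. 239.] 3143
top tester 0.71 [121. 178. 137. 194.] 279
top latch_handle 0.68 [179. 195. 210. 210.] 147
top spool 0.7 [253. 1
[... 756 characters left out ...]
137. 310. 214.] 2937
scene latch_handle 0.49 [286. 134. 297. 165.] 191
scene spool 0.56 [283. 225. 305. 250.] 468
scene screwdriver 0.68 [111. 239. 149. 295.] 404
scene screwdriver 0.47 [293. 108. 318. 139.] 553
scene tape 0.61 [191. 280. 229. 319.] 720
scene jar 0.81 [331. 121. 356. 152.] 449
scene pot 0.78 [293. 111. 318. 140.] 577
scene pot 0.58 [111. 239. 148. 295.] 444
scene block 0.91 [114. 304. 149. 344.] 934
wrist [('fovy', 65.494), ('cx', 260.81), ('cy', 190.98), ('hand_eye', [[-0.001, 0.961, 0.278, 0.071], [1.0, 0.001, 0.0, -0.002], [0.0, 0.278, -0.961, -0.143], [0.0, 0.0, 0.0, 1.0]]), ('shot', 3)]
wrist tester 0.84 [ 62. 360.  96. 384.] 422
wrist pot 0.81 [159. 310. 191. 346.] 607
```

View pics/a_top.png

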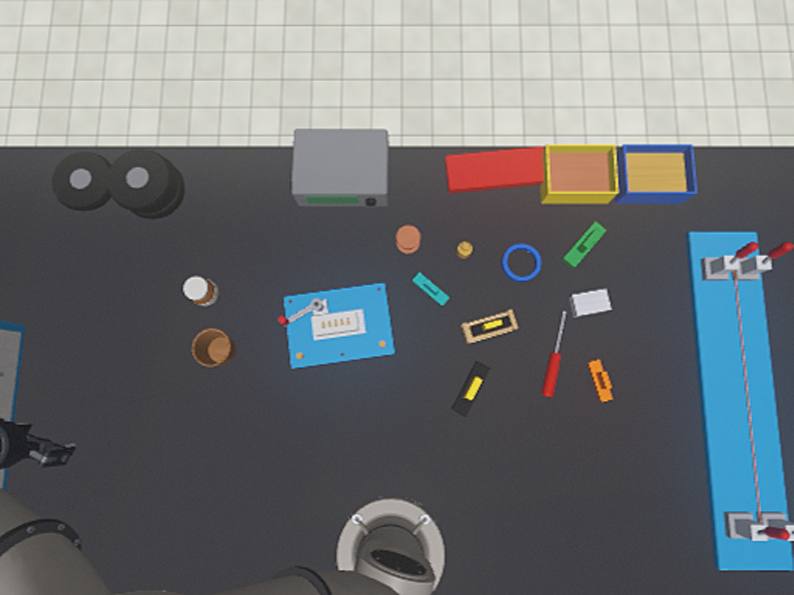

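View pics/a_scene.png

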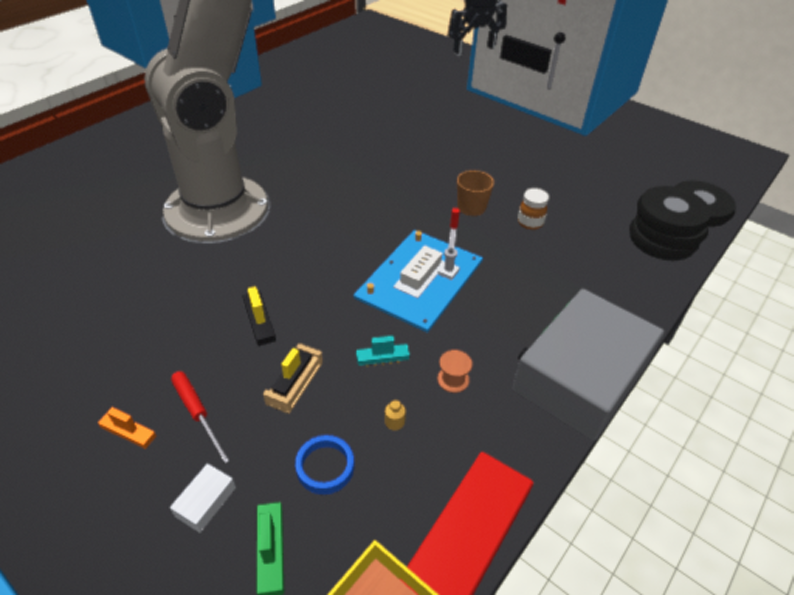

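Top view (full-size pixels ÷1.55): comb candidates are black/yellow in the rack (316,210), a larger loose black/yellow one (304,251), turquoise (278,186), green (377,158) and orange (387,246). The smaller black/yellow one, in the rack, is meant. The tester is at (219,210), with the red clamp handle at about (182,207) and its arm pointing left (+y, open).

```bash
python3 - <<'E'
from h import *
f=viewer.grab_frame("top");p=f["pixels"];hsv=cv2.cvtColor(p,cv2.COLOR_RGB2HSV)
def blob(m,box):
    mm=np.zeros(m.shape,np.uint8);l,t,r_,b=box;mm[t:b,l:r_]=m[t:b,l:r_]
    n,L,S,C=cv2.connectedComponentsWithStats(mm);i=1+S[1:,4].argmax();ys,xs=np.where(L==i)
    return np.c_[xs,ys].astype(np.float32),S[i]
def ang(P):
    c=P.mean(0);u,s,v=np.linalg.svd(P-c);return c,v[0]
Y=(hsv[...,0]>22)&(hsv[...,0]<34)&(hsv[...,1]>150)&(hsv[...,2]>100)
for nm,box,z in (("rackcomb",(298,198,336,224),.070),("loose",(288,230,320,272),.05)):
    q,s=blob(Y,box);P=back(f,q,z)[:,:2];c,v=ang(P);print(nm,s,c,np.degrees(np.arctan2(v[1],v[0])),P.shape,np.ptp((P-c)@v))
B=(hsv[...,0]>95)&(hsv[...,0]<110)&(hsv[...,1]>120)&(hsv[...,2]>100)
q,s=blob(B,(175,175,260,245));q=cv2.convexHull(q);rc=cv2.minAreaRect(q);bx=cv2.boxPoints(rc);P=back(f,bx,.012)[:,:2]
print("plate",P,P.mean(0),np.linalg.norm(np.diff(P,axis=0),axis=1));
Rd=((hsv[...,0]<6)|(hsv[...,0]>174))&(hsv[...,1]>150)&(hsv[...,2]>80)
q,s=blob(Rd,(172,195,195,215));print("handle",back(f,q.mean(0),.10),s)
save("crop1.png",p[190:275,280:340],6)
E
```

```text
rackcomb [311 206  13   7  50] [ 0.49444214 -0.22232713] 106.20853159449628 (50, 2) 0.0426011025516001
loose [299 243  12  15  89] [ 0.35472166 -0.18090834] 149.34173161101532 (89, 2) 0.05390860025873416
plate [[ 0.56570955  0.26166849]
 [ 0.60181925  0.01775068]
 [ 0.432938   -0.00728984]
 [ 0.39814605  0.23128144]] [0.49965321 0.12585269] [0.24657617 0.17072757 0.24109486]
handle [[0.49786406 0.2340867  0.1       ]] [179 204   7   6  27]
```

View pics/crop1.png

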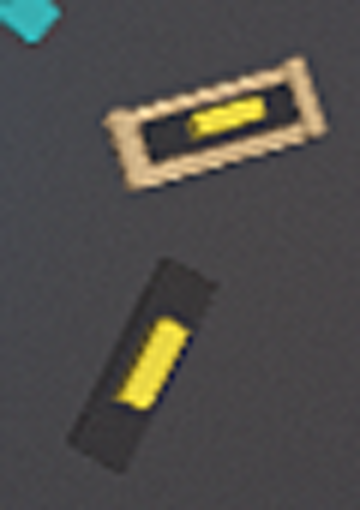

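The crop confirms it: the rack comb (about 316,210) has a visibly shorter fin than the loose black one (304,251). I'll move over the tester first for a wrist look.

{"op": "play_rows", "data": {"commands": [[[-1,-0.2,-0.176,0,0],[-1,-0.4,-0.352,0,0],[-1,-0.6,-0.528,0,0],[-1,-0.8,-0.704,0,0],[-1,-1,-0.88,0,0],[-1,-1,-0.88,0,0]]]}}

```text
clock: 2.35
tcp_pos: [0.3704, 0.3962, 0.2315]
orientation: [0.618, 3.08, 0.001]
contact_force: [0.8, 0.4, 0.5]
grip_width: 0.0855
gripper_force: 0.0
```

{"op": "play_rows", "data": {"commands": [[[-1,-0.2,-0.176,0,0],[-1,-0.4,-0.352,0,0],[-1,-0.6,-0.528,0,0],[-1,-0.8,-0.704,0,0],[-1,-1,-0.88,0,0],[-1,-1,-0.88,0,0]]]}}

```text
clock: 2.85
tcp_pos: [0.4798, 0.1714, 0.2318]
orientation: [0.617, 3.08, 0.001]
contact_force: [1.4, -0.0, -0.4]
grip_width: 0.0855
gripper_force: 0.0
```

{"op": "play_rows", "data": {"commands": [[[-1,-0.06,-0.06,0,0.08],[-1,-0.06,-0.06,0,0.16],[-1,-0.06,-0.06,0,0.24],[-1,-0.06,-0.06,0,0.32],[-1,-0.06,-0.06,0,0.4],[-1,-0.06,-0.06,0,0.48],[-1,-0.06,-0.06,0,0.56],[-1,-0.06,-0.06,0,0.654],[-1,-0.06,-0.06,0,0.654],[-1,-0.06,-0.06,0,0.654]]]}}

```text
clock: 3.68
tcp_pos: [0.4857, 0.1577, 0.2314]
orientation: [2.052, 2.378, 0.0]
contact_force: [-0.4, -0.4, 0.9]
grip_width: 0.0853
gripper_force: 0.0
```

```bash
python3 - <<'E'
from h import *
o=get_obs();f=viewer.grab_frame("wrist");save("w1.png",f["pixels"],1.5)
np.savez("w1.npz",p=f["pixels"],he=f["hand_eye"],fovy=f["fovy"],cx=f["cx"],cy=f["cy"],ori=o["orientation"],pos=o["tcp_pos"])
print(o["clock"],o["tcp_pos"],proj(f,[[.4997,.1259,.012],[.4997,.1259,.046]],o))
E
```

```text
3.6833 [0.48566755 0.15774224 0.23142601] [[268.86753358 189.11122974]
 [269.65509254 197.11810878]]
```

View pics/w1.png

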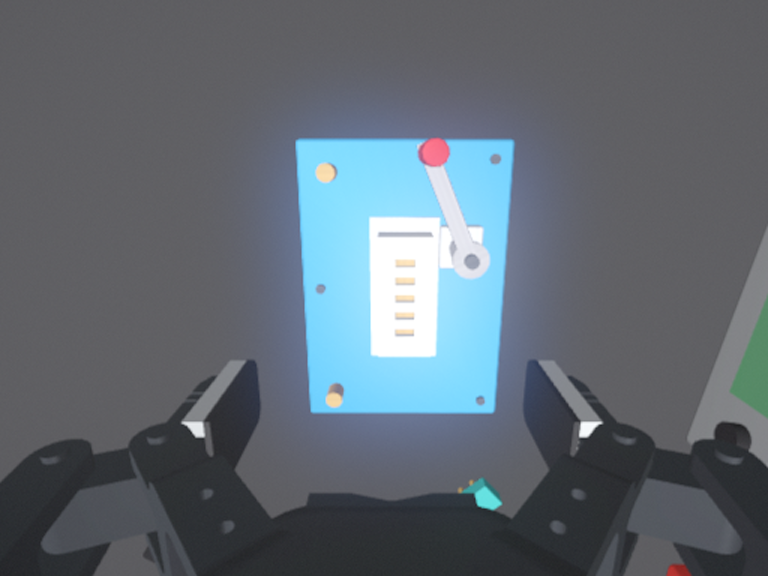

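The wrist view shows the plate (corners at about (198,94)–(342,94)–(330,274)–(207,274) px), the five brass slots at (269,175…221), the handle top at (289,101) and the pivot at (315,174).

```bash
python3 - <<'E'
from h import *
d=np.load("w1.npz");f=dict(pixels=d["p"],hand_eye=d["he"],fovy=float(d["fovy"]),cx=float(d["cx"]),cy=float(d["cy"]));o=dict(orientation=d["ori"],tcp_pos=d["pos"])
p=d["p"];hsv=cv2.cvtColor(p,cv2.COLOR_RGB2HSV);H,S,V=[hsv[...,i] for i in range(3)]
B=((H>93)&(H<112)&(S>110)&(V>90)).astype(np.uint8);n,L,st,C=cv2.connectedComponentsWithStats(B);i=1+st[1:,4].argmax()
q=np.argwhere(L==i)[:,::-1].astype(np.float32);hull=cv2.convexHull(q)
q4=cv2.approxPolyN(hull,4,ensure_convex=True).reshape(-1,2).astype(float);P=back(f,q4,.012,o)[:,:2]
print(q4,P,P.mean(0),[np.linalg.norm(P[k]-P[k-1]) for k in range(4)])
rc=cv2.minAreaRect((back(f,hull.reshape(-1,2),.012,o)[:,:2]*1000).astype(np.float32));print(rc)
br=((H>8)&(H<28)&(S>80)&(V>90)).astype(np.uint8);br[:165]=0;br[230:]=0;br[:,:255]=0;br[:,285:]=0
n,L,st,C=cv2.connectedComponentsWithStats(br)
for k in range(1,n):
    if st[k,4]>8: print("slot",C[k],st[k],back(f,C[k],.040,o)[0,:2])
# strip white
Wm=((S<60)&(V>190)).astype(np.uint8)
n,L,st,C=cv2.connectedComponentsWithStats(Wm);
for k in range(1,n):
    if st[k,4]>150: print("white",st[k],C[k])
Rd=(((H<6)|(H>172))&(S>150)&(V>80)).astype(np.uint8);Rd[150:]=0
ys,xs=np.where(Rd);print("handle",xs.mean(),ys.mean(),back(f,[xs.mean(),ys.mean()],.1145,o),len(xs))
print("pivot",back(f,[315,174],.075,o))
save("w1c.png",p[80:285,180:360],3.8/1.3)
E
```

```text
[[329.6774292  275.        ]
 [206.3888855  275.        ]
 [196.222229    92.        ]
 [342.95965576  92.        ]] [[ 0.60136805  0.01665498]
 [ 0.43343229 -0.00800858]
 [ 0.39892041  0.22876478]
 [ 0.56647993  0.25346124]] [0.50005017 0.12271811] [np.float64(0.23936245723500857), np.float64(0.1697371847456342), np.float64(0.2392753469614404), np.float64(0.16936974334690313)]
((500.0074462890625, 122.71615600585938), (169.70347595214844, 239.32737731933594), 8.354907035827637)
white [ 246  109   81  129 5574] [277.98313599 180.49461787]
handle nan nan [[nan nan nan]] 0
pivot [[0.53977411 0.16608201 0.075     ]]<stdin>:19: RuntimeWarning: Mean of empty slice.
  ret = ret.dtype.type(ret / rcount)
```

View pics/w1c.png

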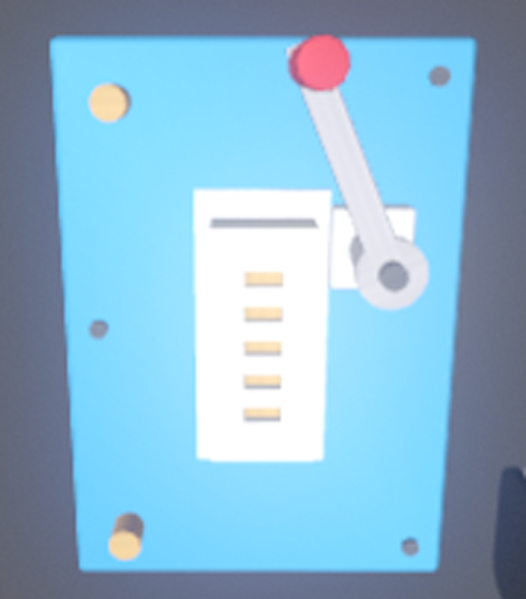

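```bash
python3 - <<'E'
from h import *
d=np.load("w1.npz");f=dict(pixels=d["p"],hand_eye=d["he"],fovy=float(d["fovy"]),cx=float(d["cx"]),cy=float(d["cy"]));o=dict(orientation=d["ori"],tcp_pos=d["pos"])
p=d["p"].astype(np.float32);c=np.array([.5,.12272]);a=np.radians(8.355);Rm=np.array([[np.cos(a),-np.sin(a)],[np.sin(a),np.cos(a)]])
ys=np.arange(-50,50.1,.5);prof=0
for x in (-5,-3,0,3,5):
    Q=np.c_[(np.c_[np.full_like(ys,x),ys]/1000)@Rm.T+c,np.full_like(ys,.046)];uv=proj(f,Q,o).astype(np.float32)
    prof=prof+cv2.remap(p,uv[None,:,0],uv[None,:,1],cv2.INTER_LINEAR)[0]/5
b=255-prof[:,2];thr=.5*np.percentile(b,95)
on=b>thr;e=np.where(np.diff(on.astype(int)))[0]
print([(round(ys[k]+.5*(thr-b[k])/(b[k+1]-b[k]),2)) for k in e])
best=max(((sum(b[(abs(ys-(s+14*k))<=3)].sum() for k in range(-2,3)),s) for s in np.arange(-12,12.1,.5)));print(best)
xs=np.arange(-30,30.1,.5);m=np.zeros(len(xs))
for k in range(-2,3):
    for z in (0,):
        Q=np.c_[(np.c_[xs,np.full_like(xs,best[1]+14*k)]/1000)@Rm.T+c,np.full_like(xs,.046)];uv=proj(f,Q,o).astype(np.float32)
        m=m+255-cv2.remap(p,uv[None,:,0],uv[None,:,1],cv2.INTER_LINEAR)[0,:,2]
print([(x,int(v)) for x,v in zip(xs,m)][::2])
hsv=cv2.cvtColor(d["p"],cv2.COLOR_RGB2HSV);H,S,V=[hsv[...,i] for i in range(3)]
M=((H<9)|(H>168))&(S>110)&(V>80);M[130:]=0;yy,xx=np.where(M);print("handle px",xx.mean(),yy.mean(),len(xx),back(f,[290.0,101.2],.1145,o))
h=back(f,[290.0,101.2],.1145,o)[0,:2];piv=Rm@[.045,.037]+c;v=Rm.T@(h-piv);print("piv",piv,"len",np.hypot(*v),"latch",np.arctan2(v[1],v[0])-np.pi/2)
E
```

```text
[np.float64(-29.56), np.float64(-24.11), np.float64(-15.66), np.float64(-9.97), np.float64(-1.56), np.float64(4.03), np.float64(12.3), np.float64(18.09), np.float64(26.41), np.float64(32.06), np.float64(49.37)]
(np.float32(3549.9805), np.float64(1.0))
[(np.float64(-30.0), 0), (np.float64(-29.0), 0), (np.float64(-28.0), 0), (np.float64(-27.0), 0), (np.float64(-26.0), 0), (np.float64(-25.0), 0), (np.float64(-24.0), 0), (np.float64(-23.0), 0), (np.float64(-22.0), 0), (np.float64(-21.0), 0), (np.float64(-20.0), 0), (np.float64(-19.0), 0), (np.float64(-18.0), 0), (np.float64(-17.0), 0), (np.float64(-16.0), 0), (np.float64(-15.0), 0), (np.float64(-14.0), 0), (np.float64(-13.0), 0), (np.float64(-12.0), 0), (np.float64(-11.0), 0), (np.float64(-10.0), 0), (np.float64(-9.0), 0), (np.float64(-8.0), 74), (np.float64(-7.0), 211), (np.float64(-6.0), 319), (np.float64(-5.0), 335), (np.float64(-4.0), 332), (np.float64(-3.0), 330), (np.float64(-2.0), 330), (np.float64(-1.0), 333), (np.float64(0.0), 332), (np.float64(1.0), 327), (np.float64(2.0), 325), (np.float64(3.0), 326), (np.float64(4.0), 328), (np.float64(5.0), 331), (np.float64(6.0), 325), (np.float64(7.0), 215), (np.float64(8.0), 46), (np.float64(9.0), 0), (np.float64(10.0), 0), (np.float64(11.0), 0), (np.float64(12.0), 0), (np.float64(13.0), 0), (np.float64(14.0), 0), (np.float64(15.0), 0), (np.float64(16.0), 0), (np.float64(17.0), 0), (np.float64(18.0), 0), (np.float64(19.0), 0), (np.float64(20.0), 0), (np.float64(21.0), 0), (np.float64(22.0), 0), (np.float64(23.0), 0), (np.float64(24.0), 0), (np.float64(25.0), 13), (np.float64(26.0), 5), (np.float64(27.0), 0), (np.float64(28.0), 0), (np.float64(29.0), 0), (np.float64(30.0), 0)]
handle px 289.47777777777776 100.85555555555555 270 [[0.4983341  0.23201013 0.1145    ]]
piv [0.53914608 0.16586608] len 0.07772164300907541 latch 0.40701567284932083
```

{"op": "play_rows", "data": {"commands": [[[-1,-0.2,-0.024,0.036,0],[-1,-0.4,-0.048,0.072,0],[-1,-0.6,-0.072,0.11,0],[-1,-0.8,-0.1,0.145,0],[-1,-0.925,-0.12,0.18,0],[-1,-0.925,-0.12,0.18,0]]]}}

```text
clock: 4.23
tcp_pos: [0.4878, -0.0353, 0.1946]
orientation: [2.06, 2.371, -0.004]
contact_force: [-0.4, -0.9, 1.0]
grip_width: 0.0854
gripper_force: 0.0
```

{"op": "play_rows", "data": {"commands": [[[-1,-0.2,-0.024,0.036,-0.03],[-1,-0.4,-0.048,0.072,-0.06],[-1,-0.6,-0.072,0.11,-0.087],[-1,-0.8,-0.1,0.145,-0.087],[-1,-0.925,-0.12,0.18,-0.087],[-1,-0.925,-0.12,0.18,-0.087],[-1,-0.925,-0.12,0.18,-0.087],[-1,-0.925,-0.12,0.18,-0.087]]]}}

```text
clock: 4.9
tcp_pos: [0.493, -0.2143, 0.1592]
orientation: [-1.882, -2.515, -0.001]
contact_force: [-0.9, -0.5, -0.4]
grip_width: 0.0852
gripper_force: 0.0
```

```bash
python3 - <<'E'
from h import *
o=get_obs();f=viewer.grab_frame("wrist");save("w2.png",f["pixels"],1.5)
np.savez("w2.npz",p=f["pixels"],he=f["hand_eye"],fovy=f["fovy"],cx=f["cx"],cy=f["cy"],ori=o["orientation"],pos=o["tcp_pos"])
print(o["clock"],o["tcp_pos"],o["orientation"],o["joints"])
p=f["pixels"];hsv=cv2.cvtColor(p,cv2.COLOR_RGB2HSV)
Y=((hsv[...,0]>22)&(hsv[...,0]<34)&(hsv[...,1]>150)&(hsv[...,2]>90)).astype(np.uint8)
n,L,st,C=cv2.connectedComponentsWithStats(Y);print([ (s.tolist(),c) for s,c in zip(st[1:],C[1:]) if s[4]>40])
i=1+st[1:,4].argmax();q=np.argwhere(L==i)[:,::-1].astype(np.float32)
P=(back(f,q,.074,o)[:,:2]*1000).astype(np.float32);print(cv2.minAreaRect(P))
E
```

```text
4.9 [ 0.49296342 -0.2143178   0.15921603] [-1.88198075e+00 -2.51477322e+00 -8.55335164e-04] [-0.11446852  0.36745259  0.50947592  1.98163058 -0.23626249  0.85018163
  0.80963741]
[([66, 67, 77, 64, 1347], array([109.80623608,  97.48849295]))]
((358.5215148925781, -176.97152709960938), (25.194108963012695, 60.08971405029297), 61.682926177978516)
```

View pics/w2.png

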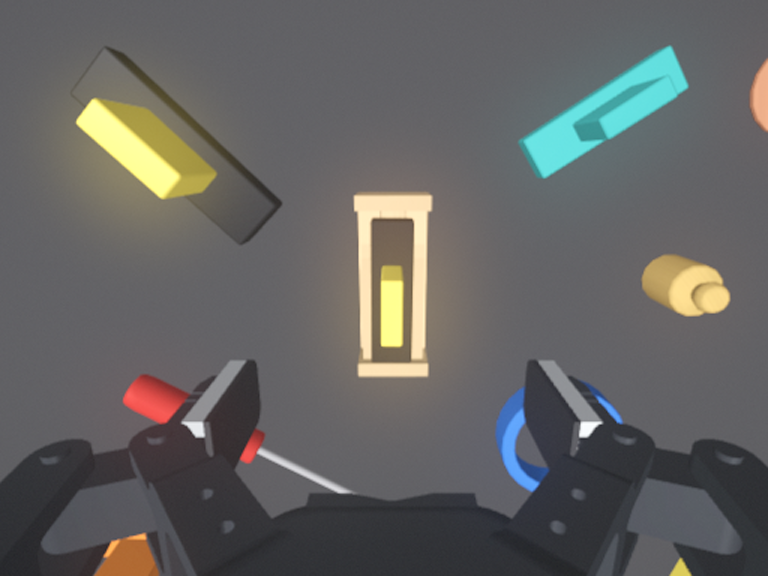

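The rack with the comb is centred, with the fin's top face at about (261,184–231) px and its lit +y end face above it.

```bash
python3 - <<'E'
from h import *
d=np.load("w2.npz");f=dict(pixels=d["p"],hand_eye=d["he"],fovy=float(d["fovy"]),cx=float(d["cx"]),cy=float(d["cy"]));o=dict(orientation=d["ori"],tcp_pos=d["pos"])
p=d["p"];print([p[r,261].tolist() for r in range(174,236,2)])
print([p[210,c].tolist() for c in range(248,278)])
hsv=cv2.cvtColor(p,cv2.COLOR_RGB2HSV)
Y=((hsv[...,0]>22)&(hsv[...,0]<34)&(hsv[...,1]>100)&(p[...,0]>205)).astype(np.uint8);Y[:150]=0;Y[240:]=0;Y[:,:245]=0;Y[:,275:]=0
q=np.argwhere(Y)[:,::-1].astype(np.float32);P=(back(f,q,.074,o)[:,:2]*1000).astype(np.float32);print("fin",cv2.minAreaRect(P),len(q))
print(q.min(0),q.max(0))
c=P.mean(0);u,s,v=np.linalg.svd(P-c,full_matrices=False);print(c,np.degrees(np.arctan2(v[0,1],v[0,0])))
# rack wood
Wd=((hsv[...,0]>8)&(hsv[...,0]<22)&(hsv[...,1]>40)&(p[...,0]>190)).astype(np.uint8)
n,L,st,C=cv2.connectedComponentsWithStats(Wd[:,:]);
for k in range(1,n):
    if st[k,4]>400:
        q=np.argwhere(L==k)[:,::-1].astype(np.float32);print(st[k],cv2.minAreaRect((back(f,q,.030,o)[:,:2]*1000).astype(np.float32)))
E
```

```text
[[121, 104, 85], [134, 117, 84], [196, 178, 85], [197, 179, 86], [198, 180, 86], [199, 180, 85], [208, 190, 91], [255, 255, 138], [255, 255, 145], [255, 255, 144], [255, 255, 145], [255, 255, 145], [255, 255, 145], [255, 255, 144], [255, 255, 144], [255, 255, 145], [255, 255, 144], [255, 255, 145], [255, 255, 144], [255, 255, 144], [255, 255, 144], [255, 255, 144], [255, 255, 145], [255, 255, 144], [255, 255, 145], [255, 255, 145], [255, 255, 144], [255, 255, 145], [253, 237, 124], [119, 104, 82], [119, 104, 82]]
[[124, 107, 83], [123, 107, 83], [123, 108, 84], [122, 107, 83], [124, 108, 83], [148, 132, 82], [255, 245, 126], [255, 255, 142], [255, 255, 144], [255, 255, 143], [255, 255, 143], [255, 255, 144], [255, 255, 144], [255, 255, 144], [255, 255, 145], [255, 255, 145], [255, 255, 146], [255, 255, 146], [255, 255, 146], [255, 248, 129], [199, 181, 93], [131, 114, 82], [126, 109, 83], [126, 111, 84], [125, 109, 85], [125, 109, 83], [153, 132, 99], [241, 214, 171], [255, 231, 187], [255, 230, 187]]
fin ((494.604736328125, -224.00588989257812), (11.253250122070312, 41.826480865478516), 15.98310375213623) 647
[254. 181.] [268. 230.]
[ 494.6963  -225.40425] -73.815575
[ 236  130   52  110 2059] ((494.0763244628906, -220.3690948486328), (46.165382385253906, 106.74879455566406), 16.34271812438965)
[ 430  177   56   34 1156] ((675.0232543945312, -173.93458557128906), (55.76704025268555, 32.81341552734375), 16.33791160583496)
[239 242  47   9 416] ((511.7624206542969, -278.80810546875), (46.22533416748047, 8.824234008789062), 16.329784393310547)
```

{"op": "play_rows", "data": {"commands": [[[-1,-0.055,-0.008,0.15,0],[-1,-0.055,-0.008,0.3,0],[-1,-0.055,-0.008,0.42,0],[-1,-0.055,-0.008,0.5,0],[-1,-0.055,-0.008,0.55,0],[-1,-0.055,-0.008,0.575,0],[-1,-0.055,-0.008,0.575,0],[-1,-0.055,-0.008,0.575,0]]], "grip_force": 50}}

```text
clock: 5.62
tcp_pos: [0.495, -0.2261, 0.045]
orientation: [1.883, 2.514, 0.001]
contact_force: [0.3, -0.5, -0.3]
grip_width: 0.0854
gripper_force: 0.0
```

{"op": "play_rows", "data": {"commands": [[[1,0,0,0,0],[1,0,0,0,0],[1,0,0,0,0],[1,0,0,0,0],[1,0,0,0,0],[1,0,0,0,0],[1,0,0,0,0],[1,0,0,0,0],[1,0,0,0,0],[1,0,0,0,0],[1,0,0,0,0],[1,0,0,0,0]]]}}

```text
clock: 6.62
tcp_pos: [0.4943, -0.2264, 0.0444]
orientation: [1.884, 2.514, 0.0]
contact_force: [-0.5, -0.0, 1.4]
grip_width: 0.011
gripper_force: 51.4
```

{"op": "play_rows", "data": {"commands": [[[1,0,0,-0.05,0],[1,0,0,-0.15,0],[1,0,0,-0.3,0],[1,0,0,-0.45,0],[1,0,0,-0.58,0],[1,0,0,-0.58,0]]]}}

```text
clock: 7.12
tcp_pos: [0.4967, -0.2281, 0.1656]
orientation: [1.881, 2.507, 0.005]
contact_force: [0.5, 0.1, -0.3]
grip_width: 0.0114
gripper_force: 51.1
```

{"op": "play_rows", "data": {"commands": [[[1,0.1,0.03,0,0],[1,0.25,0.08,0,0],[1,0.42,0.13,0,0],[1,0.6,0.19,0,0],[1,0.75,0.23,0,0],[1,0.837,0.259,0,0],[1,0.837,0.259,0,0]]]}}

```text
clock: 7.7
tcp_pos: [0.4966, -0.0461, 0.1599]
orientation: [-1.874, -2.519, -0.001]
contact_force: [-0.1, 0.2, -2.1]
grip_width: 0.0111
gripper_force: 51.0
```

{"op": "play_rows", "data": {"commands": [[[1,0.1,0.03,0,0.03],[1,0.25,0.08,0,0.06],[1,0.42,0.13,0,0.088],[1,0.6,0.19,0,0.088],[1,0.75,0.23,0,0.088],[1,0.837,0.259,0,0.088],[1,0.837,0.259,0,0.088],[1,0.837,0.259,0,0.088]]]}}

```text
clock: 8.37
tcp_pos: [0.4995, 0.1242, 0.1601]
orientation: [2.051, 2.379, -0.001]
contact_force: [0.3, -0.5, -1.1]
grip_width: 0.0113
gripper_force: 51.0
```

```bash
python3 - <<'E'
from h import *
o=get_obs();f=viewer.grab_frame("wrist");save("w3.png",f["pixels"],1.5)
np.savez("w3.npz",p=f["pixels"],he=f["hand_eye"],fovy=f["fovy"],cx=f["cx"],cy=f["cy"],ori=o["orientation"],pos=o["tcp_pos"])
print(o["clock"],o["tcp_pos"],o["orientation"],o["joints"],o["contact_force"],o["moment"],o["grip_width"])
E
```

```text
8.3667 [0.49950359 0.12417639 0.16008096] [ 2.05126887e+00  2.37938107e+00 -1.29109575e-03] [-0.73644749  0.32021269  0.45012759  2.0291156  -0.18571747  0.83162261
 -0.03258906] [ 0.34999719 -0.48124571 -1.08716226] [-0.04786747 -0.01039362  0.04232217] 0.011272760457012304
```

View pics/w3.png

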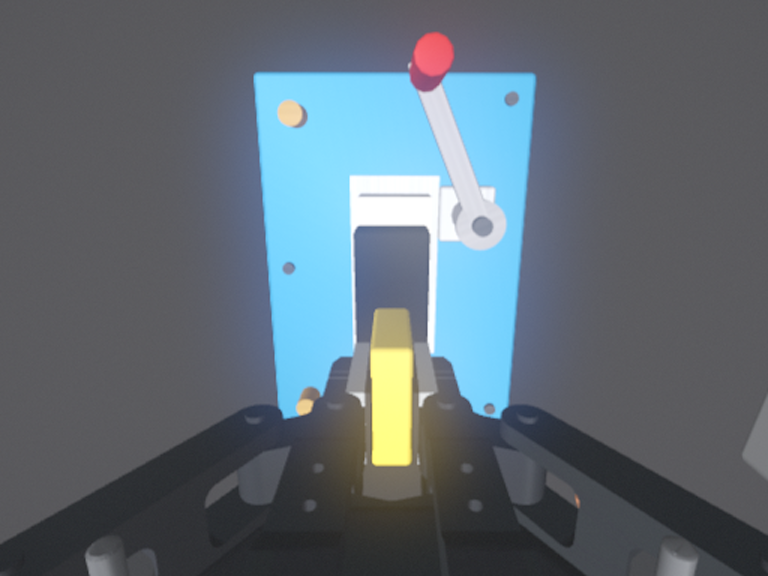

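The comb is level in the hand: fin top face at (261,231–310), bar's +y end edge at row 151 (cols 237–286). The tester lies below it.

```bash
python3 - <<'E'
from h import *
d=np.load("w3.npz");p=d["p"];he=d["he"];fl=192/np.tan(np.radians(float(d["fovy"]))/2);cx,cy=float(d["cx"]),float(d["cy"])
g=p.astype(int)
print([ (r,g[r,261].tolist()) for r in list(range(146,157))+list(range(203,212))+list(range(226,238))+list(range(304,316))])
print([(c,g[170,c].tolist()) for c in list(range(232,242))+list(range(281,291))],[(c,g[270,c].tolist()) for c in list(range(243,252))+list(range(270,280))])
def bt(u,v,z):
    dr=he[:3,:3]@np.array([(u-cx)/fl,-(v-cy)/fl,-1]);o=he[:3,3];return (o+dr*((z-o[2])/dr[2]))[:2]*1000
for n,u,v,z in (("fin+",261,231.5,-.0296),("fin-",261,309.5,-.0296),("bar+",261,151,.0064),("barL",237,170,.0064),("barR",286,170,.0064)): print(n,bt(u,v,z))
E
```

```text
[(146, [255, 255, 255]), (147, [255, 255, 255]), (148, [255, 255, 255]), (149, [244, 244, 245]), (150, [191, 193, 199]), (151, [107, 118, 142]), (152, [106, 116, 141]), (153, [106, 117, 140]), (154, [110, 119, 142]), (155, [112, 121, 144]), (156, [114, 122, 145]), (203, [97, 104, 125]), (204, [98, 104, 124]), (205, [133, 129, 122]), (206, [166, 156, 122]), (207, [173, 163, 121]), (208, [173, 163, 121]), (209, [174, 163, 121]), (210, [174, 163, 120]), (211, [175, 164, 121]), (226, [180, 168, 116]), (227, [181, 168, 116]), (228, [181, 168, 114]), (229, [182, 168, 115]), (230, [182, 169, 115]), (231, [195, 181, 118]), (232, [223, 208, 126]), (233, [247, 231, 136]), (234, [255, 244, 143]), (235, [255, 253, 148]), (236, [255, 255, 151]), (237, [255, 255, 151]), (304, [255, 255, 132]), (305, [255, 255, 132]), (306, [255, 255, 131]), (307, [255, 255, 131]), (308, [255, 254, 129]), (309, [250, 234, 116]), (310, [190, 175, 100]), (311, [121, 113, 97]), (312, [121, 113, 97]), (313, [120, 111, 96]), (314, [119, 111, 97]), (315, [119, 110, 95])]
[(232, [133, 218, 255]), (233, [134, 219, 255]), (
[... 339 characters left out ...]
1, 243, 248]), (288, [249, 252, 255]), (289, [249, 252, 255]), (290, [248, 251, 255])] [(243, [166, 164, 160]), (244, [134, 125, 116]), (245, [135, 127, 116]), (246, [135, 127, 115]), (247, [123, 113, 96]), (248, [249, 233, 124]), (249, [255, 255, 138]), (250, [255, 255, 140]), (251, [255, 255, 142]), (270, [255, 255, 143]), (271, [255, 255, 142]), (272, [255, 245, 133]), (273, [242, 226, 120]), (274, [183, 167, 98]), (275, [133, 124, 108]), (276, [138, 130, 114]), (277, [137, 129, 115]), (278, [137, 129, 116]), (279, [195, 195, 193])]
fin+ [18.54683898 -1.03127379]
fin- [-19.29785021  -1.04756746]
bar+ [46.45889189 -0.97835572]
barL [ 36.72699886 -13.25982994]
barR [36.70895945 11.80741107]
```

{"op": "play_rows", "data": {"commands": [[[1,0,0.007,0.1,0],[1,0,0.007,0.2,0],[1,0,0.007,0.28,0],[1,0,0.007,0.33,0],[1,0,0.007,0.36,0],[1,0,0.007,0.375,0],[1,0,0.007,0.375,0],[1,0,0.007,0.375,0],[1,0,0.007,0.375,0]]]}}

```text
clock: 9.17
tcp_pos: [0.5017, 0.1243, 0.0861]
orientation: [2.053, 2.377, 0.002]
contact_force: [0.4, 0.5, -0.9]
grip_width: 0.0112
gripper_force: 51.0
```

{"op": "play_rows", "data": {"commands": [[[1,0,0,0.005,0],[1,0,0,0.01,0],[1,0,0,0.015,0],[1,0,0,0.02,0],[1,0,0,0.02,0],[1,0,0,0.02,0]]]}}

```text
clock: 9.67
tcp_pos: [0.501, 0.1242, 0.0812]
orientation: [-2.053, -2.378, 0.0]
contact_force: [-0.0, -0.5, -1.7]
grip_width: 0.0113
gripper_force: 51.0
```

{"op": "play_rows", "data": {"commands": [[[1,0,0,0.004,0],[1,0,0,0.008,0],[1,0,0,0.01,0],[1,0,0,0.01,0],[1,0,0,0.01,0]]]}}

```text
clock: 10.08
tcp_pos: [0.5011, 0.1242, 0.0793]
orientation: [-2.053, -2.378, 0.0]
contact_force: [-0.4, -0.3, -0.6]
grip_width: 0.0114
gripper_force: 50.9
```

In, at the first try (3 mm below the mouth with no force). Continuing gently.

{"op": "play_rows", "data": {"commands": [[[1,0,0,0.004,0],[1,0,0,0.008,0],[1,0,0,0.012,0],[1,0,0,0.015,0],[1,0,0,0.015,0],[1,0,0,0.015,0]]]}}

```text
clock: 10.58
tcp_pos: [0.501, 0.1242, 0.0763]
orientation: [-2.053, -2.378, 0.0]
contact_force: [0.5, 0.6, -0.5]
grip_width: 0.0115
gripper_force: 51.2
```

{"op": "play_rows", "data": {"commands": [[[1,0,0,0.004,0],[1,0,0,0.008,0],[1,0,0,0.012,0],[1,0,0,0.015,0],[1,0,0,0.015,0],[1,0,0,0.015,0]]]}}

```text
clock: 11.08
tcp_pos: [0.5011, 0.1242, 0.0736]
orientation: [-2.053, -2.377, -0.0]
contact_force: [-2.0, -0.4, 5.4]
grip_width: 0.0113
gripper_force: 51.9
```

{"op": "play_rows", "data": {"commands": [[[1,0,0,0.004,0],[1,0,0,0.008,0],[1,0,0,0.012,0],[1,0,0,0.016,0],[1,0,0,0.02,0],[1,0,0,0.02,0],[1,0,0,0.02,0]]]}}

```text
clock: 11.67
tcp_pos: [0.5011, 0.1242, 0.0696]
orientation: [-2.053, -2.377, -0.0]
contact_force: [-1.2, -1.3, 5.7]
grip_width: 0.011
gripper_force: 52.0
```

{"op": "play_rows", "data": {"commands": [[[1,0,0,0.003,0],[1,0,0,0.006,0],[1,0,0,0.009,0],[1,0,0,0.009,0],[1,0,0,0.009,0]]]}}

```text
clock: 12.08
tcp_pos: [0.5011, 0.1243, 0.0678]
orientation: [-2.053, -2.378, -0.0]
contact_force: [-1.7, -1.4, 5.9]
grip_width: 0.011
gripper_force: 51.9
```

{"op": "play_rows", "data": {"commands": [[[1,0,0,0.003,0],[1,0,0,0.006,0],[1,0,0,0.007,0],[1,0,0,0.007,0],[1,0,0,0.007,0]]]}}

```text
clock: 12.5
tcp_pos: [0.5011, 0.1242, 0.0664]
orientation: [-2.053, -2.377, -0.0]
contact_force: [-1.6, -0.4, 5.4]
grip_width: 0.0111
gripper_force: 51.9
```

{"op": "play_rows", "data": {"commands": [[[1,0,0,0.002,0],[1,0,0,0.004,0],[1,0,0,0.004,0],[1,0,0,0.004,0]]]}}

```text
clock: 12.83
tcp_pos: [0.5012, 0.1242, 0.0656]
orientation: [-2.053, -2.377, -0.0]
contact_force: [-1.9, 0.1, 5.5]
grip_width: 0.0113
gripper_force: 51.9
```

{"op": "play_rows", "data": {"commands": [[[1,0,0,0.002,0],[1,0,0,0.005,0],[1,0,0,0.005,0],[1,0,0,0.005,0]]]}}

```text
clock: 13.17
tcp_pos: [0.5012, 0.1242, 0.0647]
orientation: [-2.053, -2.377, -0.0]
contact_force: [-1.9, -0.2, 7.3]
grip_width: 0.011
gripper_force: 52.2
```

{"op": "play_rows", "data": {"commands": [[[1,0,0,0.002,0],[1,0,0,0.005,0],[1,0,0,0.005,0],[1,0,0,0.005,0]]]}}

```text
clock: 13.5
tcp_pos: [0.5012, 0.1242, 0.064]
orientation: [-2.053, -2.377, -0.001]
contact_force: [-3.4, -0.2, 9.6]
grip_width: 0.0112
gripper_force: 52.6
```

Force now rises at about the strip's own stiffness, so the comb is seated. One more small press to confirm.

{"op": "play_rows", "data": {"commands": [[[1,0,0,0.003,0],[1,0,0,0.006,0],[1,0,0,0.006,0],[1,0,0,0.006,0]]]}}

```text
clock: 13.83
tcp_pos: [0.5012, 0.1242, 0.063]
orientation: [-2.053, -2.377, -0.001]
contact_force: [-4.0, -1.2, 14.1]
grip_width: 0.0112
gripper_force: 53.2
```

{"op": "play_rows", "data": {"commands": [[[1,0,0,0.003,0],[1,0,0,0.006,0],[1,0,0,0.006,0],[1,0,0,0.006,0]]]}}

```text
clock: 14.17
tcp_pos: [0.5012, 0.1243, 0.0621]
orientation: [-2.053, -2.377, -0.001]
contact_force: [-5.4, -1.5, 17.2]
grip_width: 0.0115
gripper_force: 53.7
```

{"op": "play_rows", "data": {"commands": [[[1,0,0,-0.006,0],[1,0,0,-0.012,0],[1,0,0,-0.013,0],[1,0,0,-0.013,0],[1,0,0,-0.013,0]]]}}

```text
clock: 14.58
tcp_pos: [0.5012, 0.1242, 0.0642]
orientation: [-2.053, -2.377, -0.001]
contact_force: [-2.6, -0.5, 10.4]
grip_width: 0.0111
gripper_force: 52.5
```

{"op": "play_rows", "data": {"commands": [[[0,0,0,0,0],[0,0,0,0,0],[0,0,0,0,0],[0,0,0,0,0],[0,0,0,0,0],[0,0,0,0,0],[0,0,0,0,0],[0,0,0,0,0]]]}}

```text
clock: 15.25
tcp_pos: [0.5011, 0.1242, 0.0635]
orientation: [-2.053, -2.378, 0.0]
contact_force: [-0.3, 0.3, -0.4]
grip_width: 0.0427
gripper_force: 0.0
```

{"op": "play_rows", "data": {"commands": [[[0,0,0,-0.1,0],[0,0,0,-0.25,0],[0,0,0,-0.4,0],[0,0,0,-0.5,0],[0,0,0,-0.5,0],[0,0,0,-0.5,0]]]}}

```text
clock: 15.75
tcp_pos: [0.5018, 0.1246, 0.1645]
orientation: [2.053, 2.377, 0.004]
contact_force: [0.2, 0.2, 0.1]
grip_width: 0.0427
gripper_force: 0.0
```

```bash
python3 - <<'E'
from h import *
o=get_obs();f=viewer.grab_frame("wrist");save("w4.png",f["pixels"],1.5)
print(o["clock"],o["tcp_pos"],o["orientation"],o["contact_force"],o["grip_width"])
c=np.array([.5,.12272]);a=np.radians(8.355);Rm=np.array([[np.cos(a),-np.sin(a)],[np.sin(a),np.cos(a)]])
p=f["pixels"]
# bar top expected at z=.060 outline, and what it would be at .063
for z in (.060,.064):
    Q=[list(Rm@np.array([x,y+1.2])/1000+c)+[z] for x,y in ((-13,46),(13,46),(-13,-46),(13,-46))]
    print(z,proj(f,Q,o).round(1).tolist())
hsv=cv2.cvtColor(p,cv2.COLOR_RGB2HSV);H,S,V=[hsv[...,i] for i in range(3)]
M=((H<9)|(H>168))&(S>110)&(V>80);M[150:]=0;yy,xx=np.where(M);print(xx.min(),xx.max(),yy.min(),yy.max(),len(xx))
E
```

```text
15.75 [0.5017595  0.12460414 0.16448328] [2.05264177 2.37728905 0.00415635] [0.15032823 0.19535511 0.10658714] 0.04272189727043162
0.06 [[243.4, 134.4], [275.2, 134.3], [245.1, 237.5], [273.8, 237.4]]
0.064 [[243.2, 134.8], [275.4, 134.8], [244.9, 239.4], [274.0, 239.3]]
269 296 23 51 620
```

View pics/w4.png

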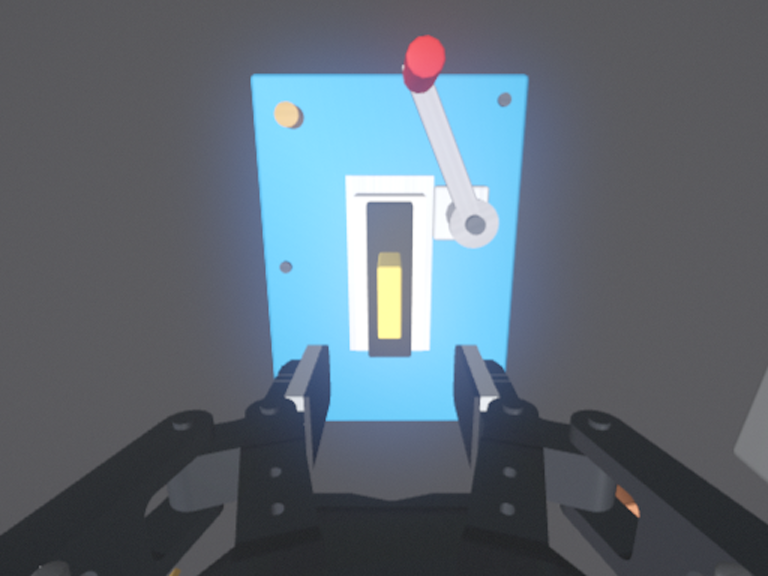

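The comb sits flat: bar edges at rows 134.7 and 237, against a predicted 134.4 and 237.5 for home height. Next, the clamp handle.

{"op": "play_rows", "data": {"commands": [[[0,0.15,0.02,0,-0.06],[0,0.3,0.035,0,-0.12],[0,0.45,0.055,0,-0.19],[0,0.534,0.066,0,-0.259],[0,0.534,0.066,0,-0.259],[0,0.534,0.066,0,-0.259]]], "grip_force": 25}}

```text
clock: 16.3
tcp_pos: [0.4976, 0.2322, 0.1619]
orientation: [-1.529, -2.743, 0.004]
contact_force: [0.3, -0.5, -0.0]
grip_width: 0.0426
gripper_force: 0.0
```

{"op": "play_rows", "data": {"commands": [[[0,0,0,0.05,0],[0,0,0,0.1,0],[0,0,0,0.16,0],[0,0,0,0.22,0],[0,0,0,0.28,0],[0,0,0,0.34,0],[0,0,0,0.39,0],[0,0,0,0.42,0],[0,0,0,0.42,0],[0,0,0,0.42,0]]]}}

```text
clock: 17.13
tcp_pos: [0.4986, 0.2317, 0.0792]
orientation: [-1.531, -2.743, 0.001]
contact_force: [0.5, 0.3, -0.2]
grip_width: 0.0429
gripper_force: 0.0
```

{"op": "play_rows", "data": {"commands": [[[1,0,0,0,0],[1,0,0,0,0],[1,0,0,0,0],[1,0,0,0,0],[1,0,0,0,0],[1,0,0,0,0],[1,0,0,0,0],[1,0,0,0,0],[1,0,0,0,0]]]}}

```text
clock: 17.88
tcp_pos: [0.4992, 0.2322, 0.0802]
orientation: [1.53, 2.743, 0.002]
contact_force: [-0.3, 0.2, 6.7]
grip_width: 0.0154
gripper_force: 26.1
```

{"op": "play_rows", "data": {"commands": [[[0.4,0,0,0,0],[0.4,0,0,0,0],[0.4,0,0,-0.03,0],[0.4,0,0,-0.03,0],[0.4,0,0,-0.03,0],[1,0,0,-0.03,0],[1,0,0,-0.03,0],[1,0,0,-0.03,0],[1,0,0,-0.03,0],[1,0,0,-0.03,0],[1,0,0,-0.03,0],[1,0,0,-0.03,0]]]}}

```text
clock: 18.88
tcp_pos: [0.4986, 0.2319, 0.0856]
orientation: [-1.531, -2.743, -0.0]
contact_force: [-1.1, -0.4, 4.7]
grip_width: 0.0152
gripper_force: 24.9
```

```bash
python3 - <<'E'
from h import *
o=get_obs();Rt=R.from_rotvec(o["orientation"]).as_matrix();P=o["tcp_pos"];print(o["clock"],P,o["contact_force"],o["grip_width"],Rt[:,0])
c=np.array([.5,.12272]);a=np.radians(8.355);Rm=np.array([[np.cos(a),-np.sin(a)],[np.sin(a),np.cos(a)]])
piv=c+Rm@np.array([.0462,.037]);v=P[:2]-piv;print("rad",np.hypot(*v),"ang tester",np.degrees(np.arctan2(v[1],v[0]))-8.355-90)
a0=np.arctan2(v[1],v[0]);rad=.078
for dth in np.arange(0,70,5.75):
    th=a0+np.radians(dth);d=piv+rad*np.array([np.cos(th),np.sin(th)])-P[:2];d3=Rt.T@np.r_[d,0];print(round(dth,1),(d3[:2]/.2).round(3),round(-dth/90,3))
E
```

```text
18.8833 [0.49863213 0.23187507 0.08558806] [-1.05094459 -0.39820231  4.6732714 ] 0.015221630243422626 [-5.25252414e-01  8.50946469e-01  8.67037050e-05]
rad 0.07793066484025597 ang tester 23.99614104753273
0.0 [ 0. -0.] -0.0
5.8 [-0.002 -0.039] -0.064
11.5 [-0.008 -0.078] -0.128
17.2 [-0.019 -0.115] -0.192
23.0 [-0.032 -0.152] -0.256
28.8 [-0.05  -0.187] -0.319
34.5 [-0.071 -0.22 ] -0.383
40.2 [-0.095 -0.251] -0.447
46.0 [-0.122 -0.279] -0.511
51.8 [-0.152 -0.305] -0.575
57.5 [-0.184 -0.327] -0.639
63.2 [-0.218 -0.346] -0.703
69.0 [-0.254 -0.361] -0.767
```

{"op": "play_rows", "data": {"commands": [[[1,-0.001,-0.02,0,-0.032],[1,-0.002,-0.039,0,-0.064],[1,-0.005,-0.059,0,-0.096],[1,-0.008,-0.078,0,-0.128],[1,-0.013,-0.097,0,-0.16],[1,-0.019,-0.115,0,-0.192],[1,-0.025,-0.134,0,-0.224],[1,-0.032,-0.152,0,-0.256],[1,-0.041,-0.17,0,-0.288],[1,-0.05,-0.187,0,-0.319],[1,-0.06,-0.204,0,-0.351],[1,-0.071,-0.22,0,-0.383]]]}}

```text
clock: 19.88
tcp_pos: [0.4694, 0.197, 0.0857]
orientation: [0.645, 3.073, 0.002]
contact_force: [1.6, 1.5, 0.1]
grip_width: 0.0153
gripper_force: 24.7
```

```bash
python3 - <<'E'
from h import *
o=get_obs();Rt=R.from_rotvec(o["orientation"]).as_matrix();P=o["tcp_pos"];print(o["clock"],P,o["contact_force"],o["grip_width"],o["joints"])
c=np.array([.5,.12272]);a=np.radians(8.355);Rm=np.array([[np.cos(a),-np.sin(a)],[np.sin(a),np.cos(a)]])
piv=c+Rm@np.array([.0462,.037]);v=P[:2]-piv;a0=np.arctan2(v[1],v[0]);l=np.degrees(a0)-98.355;print("rad",np.hypot(*v),"ang",l)
for L in np.r_[np.linspace(l,90,10)[1:],91,92]:
    th=np.radians(L+98.355);d=piv+.078*np.array([np.cos(th),np.sin(th)])-P[:2];d3=Rt.T@np.r_[d,0];print(round(L,1),(d3[:2]/.2).round(3),round(-(L-l)/90,3))
E
```

```text
19.8833 [0.46943792 0.19699928 0.08565073] [1.58755174 1.47949472 0.09149132] 0.015300333807736542 [-0.63582984  0.40753429  0.14166155  2.08077923 -0.09164803  0.65681054
  0.72406499]
rad 0.07736026229163416 ang 58.05492219688186
61.6 [ 0.002 -0.024] -0.039
65.2 [ 0.    -0.048] -0.079
68.7 [-0.004 -0.072] -0.118
72.3 [-0.009 -0.096] -0.158
75.8 [-0.016 -0.119] -0.197
79.4 [-0.024 -0.142] -0.237
82.9 [-0.033 -0.164] -0.276
86.5 [-0.044 -0.185] -0.316
90.0 [-0.056 -0.206] -0.355
91.0 [-0.06  -0.212] -0.366
92.0 [-0.064 -0.218] -0.377
```

Turning freely (about 2 N). On to the stop.

{"op": "play_rows", "data": {"commands": [[[1,0,-0.024,0,-0.039],[1,0,-0.048,0,-0.079],[1,-0.004,-0.072,0,-0.118],[1,-0.009,-0.096,0,-0.158],[1,-0.016,-0.119,0,-0.197],[1,-0.024,-0.142,0,-0.237],[1,-0.033,-0.164,0,-0.276],[1,-0.044,-0.185,0,-0.316],[1,-0.05,-0.195,0,-0.336],[1,-0.053,-0.2,0,-0.345],[1,-0.053,-0.2,0,-0.345]]]}}

```text
clock: 20.8
tcp_pos: [0.4643, 0.1563, 0.0857]
orientation: [-0.198, 3.131, 0.002]
contact_force: [5.6, 1.5, -4.4]
grip_width: 0.015
gripper_force: 24.6
```

{"op": "play_rows", "data": {"commands": [[[1,0,-0.006,0,0],[1,0,-0.012,0,0],[1,0,-0.012,0,0]]]}}

```text
clock: 21.05
tcp_pos: [0.4644, 0.1562, 0.0857]
orientation: [-0.199, 3.131, 0.006]
contact_force: [4.7, 6.7, -6.2]
grip_width: 0.0147
gripper_force: 24.7
```

{"op": "play_rows", "data": {"commands": [[[1,0,-0.005,0,0],[1,0,-0.01,0,0],[1,0,-0.01,0,0]]]}}

```text
clock: 21.3
tcp_pos: [0.4644, 0.1561, 0.0858]
orientation: [-0.202, 3.13, 0.009]
contact_force: [4.6, 12.9, -6.6]
grip_width: 0.015
gripper_force: 24.7
```

{"op": "play_rows", "data": {"commands": [[[1,0,0.01,0,0],[1,0,0.018,0,0],[0.2,0,0.018,0,0],[0.2,0,0.018,0,0],[0.2,0,0.018,0,0],[0.2,0,0.018,0,0],[0.2,0,0.018,0,0],[0.2,0,0.018,0,0]]]}}

```text
clock: 21.97
tcp_pos: [0.4621, 0.1548, 0.0854]
orientation: [0.197, -3.135, 0.0]
contact_force: [0.3, -0.5, -0.4]
grip_width: 0.034
gripper_force: 0.0
```

{"op": "play_rows", "data": {"commands": [[[0.2,0,0,-0.1,0],[0.2,0,0,-0.25,0],[0.2,0,0,-0.4,0],[0.2,0,0,-0.55,0],[0.2,0,0,-0.55,0],[0.2,0,0,-0.55,0]]]}}

```text
clock: 22.47
tcp_pos: [0.4633, 0.1554, 0.1971]
orientation: [-0.197, 3.132, 0.002]
contact_force: [-0.1, -0.3, 0.4]
grip_width: 0.0342
gripper_force: 0.0
```

```bash
python3 - <<'E'
from h import *
o=get_obs();f=viewer.grab_frame("wrist");save("w5.png",f["pixels"],1.5)
print(o["clock"],o["tcp_pos"],o["contact_force"],o["grip_width"])
c=np.array([.5,.12272]);a=np.radians(8.355);Rm=np.array([[np.cos(a),-np.sin(a)],[np.sin(a),np.cos(a)]])
piv=c+Rm@np.array([.0462,.037]);p=f["pixels"]
for L in (85,90):
    th=np.radians(L+98.355);h=piv+.078*np.array([np.cos(th),np.sin(th)]);print(L,proj(f,[[*h,.1145]],o))
hsv=cv2.cvtColor(p,cv2.COLOR_RGB2HSV);H,S,V=[hsv[...,i] for i in range(3)]
M=(((H<9)|(H>168))&(S>110)&(V>80)).astype(np.uint8);n,L_,st,C=cv2.connectedComponentsWithStats(M);print([(s.tolist(),k) for s,k in zip(st[1:],C[1:]) if s[4]>60])
E
```

```text
22.4667 [0.46327442 0.155374   0.19712876] [-0.09878243 -0.3005948   0.35055098] 0.03418900620953142
85 [[270.60119539 197.99859709]]
90 [[262.0247484 197.8145863]]
[([253, 188, 18, 17, 238], array([261.67226891, 195.6092437 ]))]
```

View pics/w5.png

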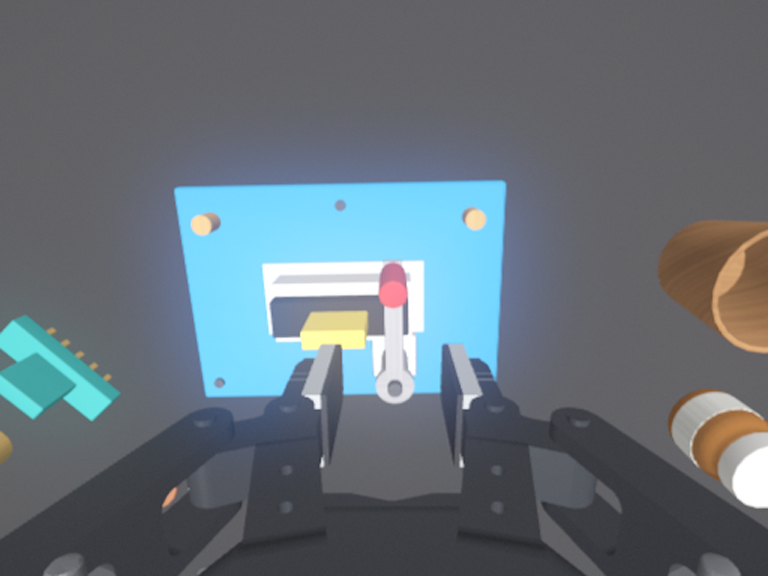

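The wrist view shows the clamp closed over the comb's +y end. Its handle column of 261.7 matches the predicted 262.0 for 90°. The comb is seated and the gripper is clear.

```bash
python3 -c "
from bench import r
print(r.hand_in())"
```

```text
the job is handed in; nothing more can be done
None
```

The comb is plugged fully home in the terminal strip, the clamp is swung to its stop over it and released, and the job was handed in at about 22.5 s; the hand-in returned no verdict.

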